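Hook the drip tray out from under the bioreactor station

TASK

The drip tray has been pushed right back under the bioreactor station. Take the hooked rod from its cradle, feel under the ledge for the tray's swing loop, hook it and draw the tray out fully to its stop, without forcing anything and without touching the station or tray with the robot itself. Then unhook the rod and lay it gently back in both saddles of its cradle, leaving the tray out and the glassware and plug where they stand.

Things in the scene. Friction and masses are not known exactly. Their poses are not given: they have to be found in the camera images.
- station: Fixed stainless bioreactor station, two glass vessels on top. Origin on the bench under its centre, front = its own -x, z up. Deck 340 mm deep (x), 360 wide (y), underside 95, top 170 mm above the bench. Side panels 12 mm thick stand under it at y = +-172 mm, from x = -70 mm backwards; ahead of them the space under it is open. Vessels at x = 50, y = +-90 mm, up to 420 mm high.
- ledge_edge (a point): Middle of the lower front edge of the station's deck (the ledge), at x = -170, z = 95 mm in the station's frame. Light construction all round: loads of the rod on station, tray or loop above 25 N bend something.
- tray: Covered flat steel drip tray, 190 x 250 mm, 8 to 46 mm above the bench, axes as the station's. Origin at bench level under its loop's pin, 10 mm ahead of its front face, on its centre line. Slides only along the station's x: origin at x = -55 mm fully home, -215 mm at its stop; starts 0 to 15 mm out from home. Takes a steady 6 to 8 N to slide and stays where it is left.
- loop_pin (a point): Vertical pin (9 mm radius boss) of the blue pull loop, 34 mm above the bench at mid bar. Loop: level 6 mm bar, straight sides 18 mm apart inside, 30 outside, with a half round outer end centred 62 mm, inside to 71, outside to 77 mm from the pin. It points forward (-x) within 0.9 rad either side: angle unmeasured, hidden under the ledge. Stiff pin: over 25 N to turn it.
- hook: Loose hooked rod, 200 to 325 g, hook down in its cradle at first. Origin at the centre of its blue handle (90 mm long in x, 16 wide in y, 24 high in z). A round 8 mm steel shank runs along +x to x = 182 mm, there turns down and slightly back. An 8 mm round tail, 25 mm long, sticks out behind the handle. Centre of mass about 25 mm ahead of the handle's centre.
- hook_tip (a point): Centre of the hook's round end (4 mm radius), at x = 174, z = -26 mm in the rod's frame; the hook's lowest point is 4 mm below it.
- cradle: Fixed steel cradle, base 150 x 60 x 6 mm, origin on the bench under its centre. Two 8 mm thick saddles at x = +-57 mm with slots open at the top, along x, 12 mm wide, floor 46 mm above the bench, flared above 60 mm, top about 70 mm. The handle belongs between the saddles (8 mm play each way), hook end to the cradle's +x.
- cradle_home (a point): Where the rod's origin belongs when the rod lies in both saddles: 50 mm above the bench over the cradle's centre, rod axes parallel to the cradle's.
- media_bottle: Loose amber bottle with a teal cap, 70 mm across, 150 mm high, origin under its centre. Leave it alone.
- beaker: Loose glass beaker, 68 mm across, 85 mm high, origin under its centre. Leave it alone.
- port_plug: Loose steel port plug, 36 mm across, 44 mm high, origin under its centre. Leave it alone.
Not all that is in view belongs to the job. What is shaped like the cradle but red or yellow is not meant.

How it is judged:
By the outcome, as a careful person would: the job done as asked, in the order asked, and still so for the second after the job is handed in, with the robot touching nothing.
It also fails if it takes over 72 s, if anything falls off the work surface, if the arm or the gripper's body presses on something with over 40 N, if the wrist force passes 120 N, or if a joint passes its speed limit or range.

ROBOT

A 6-joint arm with a two-finger parallel gripper is mounted at the origin on the work surface. World frame = base frame: x ahead of the robot, y to its left, z up, the work surface at z = 0. Lengths are in mm, angles in rad, forces in N, time in s.
With the tool pointing down it reaches from about 275 to 775 mm from the base axis. Payload 14.6 kg.
Tool frame: the origin (TCP) lies where the fingers leave the gripper's body, on its centre line; the fingertips stand 73 mm ahead of it and the grasp point (between the pads) lies 54 mm ahead of it; z points along the fingers, y is the line along which they close (so a half turn about z gives the same grasp; the last joint's range is limited). The gripper opens to 85 mm and grips with 20 to 120 N. Pads are 22 mm wide; open, the fingers measure 114 mm over their backs; the gripper's body (76 mm by 85 mm) begins 54 mm behind the grasp point. The pads swing forward as they close: fully open they stand 13 mm farther back than shut.
Start: joints at [-1.337, 0.263, -0.048, 1.259, 0, 1.415], TCP at [199.01, -485.822, 303.878] pointing down, gripper open.
Joint ranges: [-2.65, 2.65], [-0.89, 1.7], [-1.18, 1.37], [-2.13, 2.11], [-1.35, 1.29], [-3.14, 3.14]. Speed limits (rad/s): [1.89, 1.89, 2.57, 2.79, 3.14, 3.14].

INTERFACE

Orientations are given as a unit quaternion [x, y, z, w].
In Python, from cell import r, imaging, job gives the robot as it stands. The module is installed in compiled form; this text tells all that it offers.
- The arm moves only by the tool jog_arm, never from a script. Its argument "deltas" is a list of rows, each a list of 3 entries, a list of its own where there are three numbers: the shift along the tool's x, y, z in mm, then the turn, a rotation vector about the tool's x, y, z in degrees, then the gripper command: -1 is shut, 1 is fully open, values between are in proportion. In form: [[[tx, ty, tz], [wx, wy, wz], gripper], ...]. A call has 1 to 20 rows; each row is the pose to reach, as a shift and turn from the pose commanded when the call began, along the tool's axes at that moment; what a row does not reach only later rows make up. A row lasts 1/10 s, in which the tool goes at most 50 mm and 8.59 degrees, less where a joint would pass 70% of its speed; a pose out of reach is approached as far as the arm can. A call with a gripper value outside its range is refused whole. The fingers move at their own pace and stop on an object; the grip force is fixed at half the most. Time passes only in rows, so rows that repeat a pose let the fingers close. It gives the time, the measured TCP pose, the force, the opening and the grip force at its end, in the units of the state.
- r.state(): the state, without advancing time (a new reading comes with each control period).
- imaging.capture(name): name is "scene" or "side" or "wrist"; returns a dict with "img" (420x560x3 uint8, blue, green, red), "depth" (420x560 float32, mm along the optical axis (not along the pixel's ray), 0 where there is no reading), "fx", "fy", "cx", "cy" (pixels), "extrinsics" (4x4, takes a point from world to camera coordinates). Camera axes: x right, y up, looking along -z (the intrinsics and any distortion apply to the point x, -y, -z); pixel columns grow to the right and rows downward; lengths in mm; the calibration is good to about 2 mm. A picture is of the moment at which its call begins.
- job.close_job(): hands the job in; it is judged then, once.
The state is a dict: "time": time; "joint_pos": joint angles; "joint_velocities": joint speeds; "joint_torque": joint torques, N m; "ee_pos": TCP position; "tool_rot": TCP orientation; "force": force on the tool from outside, world axes, zero at the start; "torque": the same for the moment, N m; "finger_gap": opening from 0.0 (shut) to 1.0 (fully open); "grip_force": force on a finger pad.
Only numpy, scipy, OpenCV 4.12 (cv2) and the standard library are available. Lean on these libraries where they do the work, as an engineer would, in place of code of your own. Each camera call takes 0.05 s, during which the arm holds its last target. There are 200 camera calls.

## Working session

There is one attempt and no reset: what is moved stays moved. The work goes in short steps, Python scripts to look and compute and a tool call to move; the robot and the scene stay as the last step left them, time stands still between calls to the robot, and variables do not carry over. Pictures are saved under pics/ and viewed, at most 10 in all, crops included, and the job is handed in when it is done.

Besides the shell and the picture viewer there is one more tool, called after "Emit:" by a JSON object that holds its "op" and its "data", one argument or row to a line. jog_arm: Moves the arm, as the interface text tells. Its arguments: {"type":"object","properties":{"deltas":{"type":"array"}},"required":["deltas"]}

```bash
mkdir -p pics; cat > h.py <<'E'
import numpy as np, cv2, pickle
from cell import r, imaging, job
from scipy.spatial.transform import Rotation as R
def cap(n):
    c=imaging.capture(n); return c
def pts(c):
    h,w=c['depth'].shape; u,v=np.meshgrid(np.arange(w),np.arange(h)); d=c['depth']
    P=np.stack([(u-c['cx'])/c['fx']*d,-(v-c['cy'])/c['fy']*d,-d],-1)
    E=c['extrinsics']; W=(P-E[:3,3])@E[:3,:3]
    W[d==0]=np.nan; return W
E
python3 - <<'E'
from h import *
s=r.state(); print({k:np.round(v,3) for k,v in s.items()})
ims=[]
for n in ['scene','side','wrist']:
    c=cap(n); pickle.dump(c,open(n+'.pkl','wb')); cv2.imwrite(f'pics/{n}0.png',c['img']); print(n,c['fx'],c['cx'],c['cy'],c['extrinsics'].round(3).tolist(),(c['depth']>0).mean(), [k for k in c])
E
```

```text
{'time': np.float64(0.0), 'joint_pos': array([-1.337,  0.264, -0.049,  1.259,  0.   ,  1.416]), 'joint_velocities': array([-0.001, -0.   ,  0.001, -0.   ,  0.001, -0.001]), 'joint_torque': array([ 2.0000e-03, -6.3761e+01,  3.8457e+01,  1.4000e-02, -0.0000e+00,
       -0.0000e+00]), 'ee_pos': array([ 198.961, -485.637,  303.426]), 'tool_rot': array([ 0.981,  0.193, -0.   , -0.001]), 'force': array([-0.648, -1.294,  0.79 ]), 'torque': array([ 0.059, -0.058,  0.026]), 'grip_force': np.float64(0.0), 'finger_gap': np.float64(1.0)}
scene 493.6856902700348 274.41519096351516 206.96336060450002 [[0.826, 0.563, 0.002, -453.588], [-0.536, 0.785, 0.312, 273.534], [0.174, -0.259, 0.95, -1446.221], [0.0, 0.0, 0.0, 1.0]] 0.9958163265306123 ['img', 'depth', 'fx', 'fy', 'cx', 'cy', 'extrinsics']
side 430.88638804599356 278.62247452513105 212.64035812001043 [[1.0, 0.019, 0.011, -583.111], [-0.022, 0.84, 0.542, -33.196], [0.001, -0.542, 0.841, -1129.66], [0.0, 0.0, 0.0, 1.0]] 0.9958801020408163 ['img', 'depth', 'fx', 'fy', 'cx', 'cy', 'extrinsics']
wrist 347.74423343317363 278.20521693123465 210.3286117020897 [[0.379, -0.925, -0.002, -522.942], [0.887, 0.364, -0.286, 37.74], [0.265, 0.107, 0.958, -379.381], [0.0, 0.0, 0.0, 1.0]] 0.9959778911564626 ['img', 'depth', 'fx', 'fy', 'cx', 'cy', 'extrinsics']
```

View pics/scene0.png

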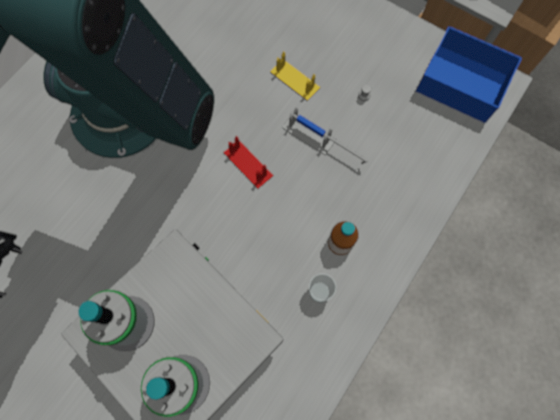

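View pics/side0.png

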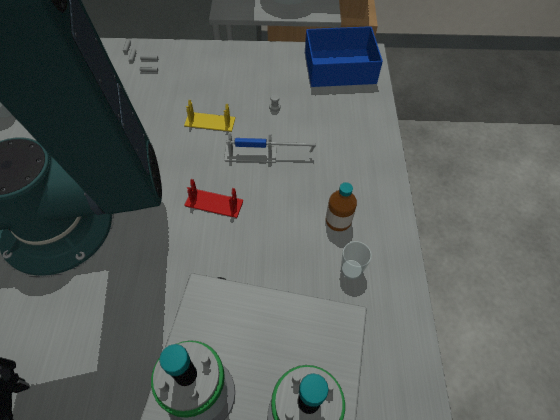

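The scene view shows the blue rod handle at (311,126) with its hook at (362,165). The ledge front edge runs from (178,232) to (281,340), and the bottle and beaker are near (343,238) and (320,290). In the side view the handle is at (250,143), the hook at (314,150), and the deck front edge runs (192,275) to (366,308).

```bash
python3 - <<'E'
from h import *
for n in ['scene','side']:
    c=pickle.load(open(n+'.pkl','rb')); W=pts(c); hsv=cv2.cvtColor(c['img'],cv2.COLOR_BGR2HSV)
    Z=W[...,2]
    m=(abs(Z-170)<9).astype(np.uint8)
    m=cv2.morphologyEx(m,cv2.MORPH_OPEN,np.ones((5,5)))
    k,l,st,_=cv2.connectedComponentsWithStats(m); i=1+np.argmax(st[1:,4]); 
    P=W[l==i]; print(n,'deck z',np.nanmedian(P[:,2]),len(P)); 
    rect=cv2.minAreaRect(P[:,:2].astype(np.float32)); print(rect, cv2.boxPoints(rect).round(1).tolist())
    # front edge: max-y point per x bin, line fit
    b=np.arange(P[:,0].min()+20,P[:,0].max()-20,10); e=np.array([P[(P[:,0]>=x)&(P[:,0]<x+10)][np.argmax(P[(P[:,0]>=x)&(P[:,0]<x+10)][:,1])][:2] for x in b if ((P[:,0]>=x)&(P[:,0]<x+10)).any()])
    print(e.round(0).tolist())
    bl=cv2.inRange(hsv,(105,120,60),(130,255,255))>0
    m=bl&(Z>35)&(Z<85)&(W[...,1]<500); k,l,st,ce=cv2.connectedComponentsWithStats(m.astype(np.uint8))
    for j in range(1,k):
        if st[j,4]>60:
            Q=W[l==j]; print('blue',st[j],ce[j].round(1),np.median(Q,0).round(1),cv2.minAreaRect(Q[Q[:,2]>np.percentile(Q[:,2],40),:2].astype(np.float32)))
    # things 10..160 high
    m=((Z>14)&(Z<165)&(W[...,0]>150)&(W[...,1]>-330)).astype(np.uint8)
    k,l,st,ce=cv2.connectedComponentsWithStats(m)
    for j in range(1,k):
        if st[j,4]>25:
            Q=W[l==j]; print('obj',st[j].tolist(),Q.mean(0).round(0),Q.min(0).round(0),Q.max(0).round(0))
E
```

```text
scene deck z 170.54032497195942 17676
((548.18798828125, -402.4869689941406), (341.46942138671875, 360.42254638671875), 79.59459686279297) [[340.1000061035156, -537.9000244140625], [694.5999755859375, -603.0], [756.2999877929688, -267.1000061035156], [401.79998779296875, -202.0]]
[[372.0, -377.0], [378.0, -332.0], [392.0, -270.0], [400.0, -236.0], [410.0, -204.0], [415.0, -205.0], [425.0, -207.0], [435.0, -209.0], [443.0, -210.0], [457.0, -212.0], [465.0, -214.0], [476.0, -216.0], [485.0, -218.0], [495.0, -219.0], [505.0, -221.0], [515.0, -223.0], [523.0, -226.0], [534.0, -228.0], [542.0, -229.0], [553.0, -231.0], [563.0, -233.0], [575.0, -235.0], [585.0, -237.0], [592.0, -238.0], [604.0, -240.0], [613.0, -242.0], [623.0, -244.0], [632.0, -245.0], [645.0, -247.0], [655.0, -249.0], [664.0, -251.0], [673.0, -252.0], [682.0, -254.0], [696.0, -258.0], [702.0, -259.0], [715.0, -261.0], [724.0, -263.0], [733.0, -264.0]]
blue [297 116  28  20 182] [310.4 125.3] [495.3 254.1  60.5] ((494.915771484375, 255.46266174316406), (15.185802459716797, 86.2368392944336), 88.50218200683594)
obj [417, 2
[... 1960 characters left out ...]
 94, 9, 13, 86] [560. 450.  35.] [547. 439.  14.] [572. 473.  45.]
obj [186, 100, 8, 21, 106] [306. 388.  44.] [297. 372.  14.] [311. 408.  71.]
obj [224, 104, 6, 21, 94] [419. 374.  44.] [412. 358.  15.] [424. 397.  72.]
obj [226, 133, 90, 23, 595] [525. 255.  51.] [428. 238.  15.] [682. 277.  71.]
obj [87, 155, 75, 60, 689] [243. -13. 142.] [150. -48.  86.] [300. 122. 165.]
obj [187, 179, 10, 22, 135] [350.  93.  45.] [341.  76.  14.] [357. 112.  72.]
obj [326, 182, 31, 47, 1048] [736.  17.  90.] [705.  -2.  14.] [775.  61. 153.]
obj [229, 188, 8, 22, 118] [461.  65.  44.] [452.  50.  15.] [468.  85.  71.]
obj [341, 241, 31, 37, 768] [ 767. -105.   55.] [ 732. -141.   14.] [799. -73.  88.]
```

```bash
cat >> h.py <<'E'
f=np.array([0.1806,0.9836,0]); S=np.array([548.3,-402.5,0])
def st(x,y,z): return S-f*x+np.array([0.9836,-0.1806,0])*y+np.array([0,0,z])
def rel(targets):
    """targets: list of (pos, Rotation); prints rows relative to measured pose"""
    s=r.state(); R0=R.from_quat(s['tool_rot'])
    for p,q in targets:
        print((R0.inv().apply(np.array(p)-s['ee_pos'])).round(1).tolist(), np.degrees((R0.inv()*q).as_rotvec()).round(2).tolist())
def stat():
    s=r.state(); print('t',round(s['time'],2),'p',s['ee_pos'].round(1),'F',s['force'].round(1),'T',s['torque'].round(2),'gap',round(float(s['finger_gap']),3),'grip',round(float(s['grip_force']),1),'j',s['joint_pos'].round(2)); return s
E
python3 - <<'E'
from h import *
c=pickle.load(open('wrist.pkl','rb')); s=r.state(); E=c['extrinsics']
Rw=R.from_matrix(E[:3,:3].T); cp=-E[:3,:3].T@E[:3,3]; R0=R.from_quat(s['tool_rot'])
print('cam pos tool',R0.inv().apply(cp-s['ee_pos']).round(1)); Rtc=R0.inv()*Rw; print((Rtc.as_matrix()).round(3)); np.save('Rtc.npy',Rtc.as_matrix()); tc=R0.inv().apply(cp-s['ee_pos']); np.save('tc.npy',tc)
print('tool axes',R0.as_matrix().round(2))
a=np.radians(28)
look=np.r_[-f[:2]*np.cos(a),-np.sin(a)]; 
up=np.cross(np.cross(look,[0,0,1]),look); up/=np.linalg.norm(up)
tgt=st(-110,0,36)
for flip in (1,-1):
    Rc=R.from_matrix(np.c_[np.cross(look,up*flip),up*flip,-look])
    Rt=Rc*Rtc.inv(); cpos=tgt-look*300; p=cpos-Rt.apply(tc)
    print(flip,'cam',cpos.round(),'tcp',p.round(),'axes\n',Rt.as_matrix().round(2),'tip',(p+Rt.apply([0,0,73])).round()); rel([(p,Rt)])
E
```

```text
cam pos tool [ 72.4  -1.4 -70. ]
[[-0.     0.958  0.286]
 [ 1.    -0.     0.001]
 [ 0.001  0.286 -0.958]]
tool axes [[ 0.93  0.38 -0.  ]
 [ 0.38 -0.93  0.  ]
 [ 0.   -0.   -1.  ]]
1 cam [616. -34. 177.] tcp [605. -87.  92.] axes
 [[-0.04 -0.98 -0.18]
 [-0.19  0.18 -0.96]
 [ 0.98  0.   -0.2 ]] tip [ 592. -157.   78.]
[526.6, -215.0, 211.7] [-81.75, 44.65, 99.76]
-1 cam [616. -34. 177.] tcp [ 599. -133.  179.] axes
 [[ 0.13  0.98 -0.13]
 [ 0.69 -0.18 -0.7 ]
 [-0.71  0.   -0.7 ]] tip [ 590. -184.  128.]
[504.1, -174.5, 124.6] [-22.73, -41.46, -54.2]
```

```bash
python3 - <<'E'
from h import *
Rtc=R.from_matrix(np.load('Rtc.npy')); tc=np.load('tc.npy'); R0=R.from_quat(r.state()['tool_rot'])
a=np.radians(28)
look=np.r_[-f[:2]*np.cos(a),-np.sin(a)]; up=np.cross(np.cross(look,[0,0,1]),look); up/=-np.linalg.norm(up)
Rc=R.from_matrix(np.c_[np.cross(look,up),up,-look]); Rt=Rc*Rtc.inv(); p=st(-110,0,36)-look*330-Rt.apply(tc); print(p)
rel([((280,-250,350),R0),((380,-80,350),R0),((560,-60,300),Rt),(p,Rt)])
E
```

```text
[ 604.0327088  -106.93192109  193.2671728 ]
[164.3, -187.4, -46.3] [0.0, 0.0, 0.0]
[321.3, -306.8, -46.2] [0.0, 0.0, 0.0]
[495.4, -257.0, 3.8] [-22.73, -41.46, -54.2]
[518.4, -196.8, 110.5] [-22.73, -41.46, -54.2]
```

Emit:
{"op": "jog_arm", "data": {
  "deltas": [
    [[164, -187, -46], [0, 0, 0], 1],
    [[164, -187, -46], [0, 0, 0], 1],
    [[164, -187, -46], [0, 0, 0], 1],
    [[164, -187, -46], [0, 0, 0], 1],
    [[164, -187, -46], [0, 0, 0], 1],
    [[321, -307, -46], [0, 0, 0], 1],
    [[321, -307, -46], [0, 0, 0], 1],
    [[321, -307, -46], [0, 0, 0], 1],
    [[321, -307, -46], [0, 0, 0], 1],
    [[495, -257, 4], [-22.7, -41.5, -54.2], 1],
    [[495, -257, 4], [-22.7, -41.5, -54.2], 1],
    [[495, -257, 4], [-22.7, -41.5, -54.2], 1],
    [[495, -257, 4], [-22.7, -41.5, -54.2], 1],
    [[495, -257, 4], [-22.7, -41.5, -54.2], 1],
    [[495, -257, 4], [-22.7, -41.5, -54.2], 1],
    [[495, -257, 4], [-22.7, -41.5, -54.2], 1],
    [[495, -257, 4], [-22.7, -41.5, -54.2], 1],
    [[518, -197, 110], [-22.7, -41.5, -54.2], 1],
    [[518, -197, 110], [-22.7, -41.5, -54.2], 1],
    [[518, -197, 110], [-22.7, -41.5, -54.2], 1]
  ]
}}

```text
time: 2.15
ee_pos: [603.5, -107.9, 190.3]
tool_rot: [0.708, 0.591, -0.298, 0.246]
force: [-0.0, 0.6, -0.1]
finger_gap: 0.998
grip_force: 0.0
```

```bash
python3 - <<'E'
from h import *
s=stat(); print(R.from_quat(s['tool_rot']).as_matrix().round(2))
E
```

```text
t 2.15 p [ 603.5 -107.9  190.3] F [-0.   0.6 -0.1] T [ 0.61 -0.1   0.04] gap 0.998 grip 0.0 j [-0.06  0.57 -0.05  1.08 -0.79  1.74]
[[ 0.12  0.98 -0.13]
 [ 0.69 -0.18 -0.7 ]
 [-0.71 -0.   -0.7 ]]
```

```bash
python3 - <<'E'
from h import *
c=cap('wrist'); pickle.dump(c,open('w1.pkl','wb')); cv2.imwrite('pics/w1.png',cv2.rotate(c['img'],cv2.ROTATE_180))
W=pts(c); hsv=cv2.cvtColor(c['img'],cv2.COLOR_BGR2HSV)
m=(cv2.inRange(hsv,(100,100,20),(135,255,255))>0)&(abs(W[...,2]-35)<20)
print(m.sum()); Q=W[m]
if len(Q): print(Q.min(0),Q.max(0),np.median(Q,0))
E
```

```text
542
[ 548.87228444 -335.72438915   31.74663981] [ 596.50728012 -259.11172442   37.67059212] [ 578.72567834 -281.48130699   36.31518599]
```

View pics/w1.png

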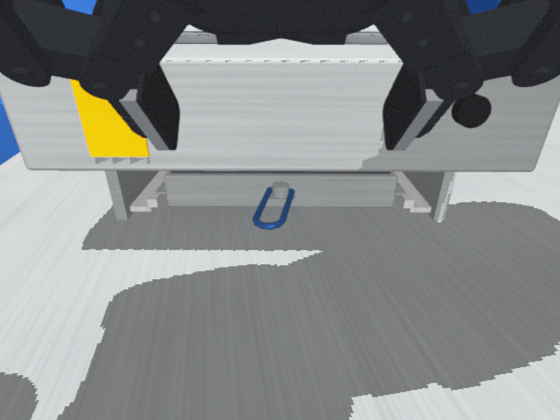

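The low wrist view shows the whole blue loop under the ledge, from its pin at about (280,188) to its round end at about (270,228), with the tray face behind it.

```bash
python3 - <<'E'
from h import *
c=pickle.load(open('w1.pkl','rb')); E=c['extrinsics']; hsv=cv2.cvtColor(c['img'],cv2.COLOR_BGR2HSV); W=pts(c)
m=(cv2.inRange(hsv,(100,100,20),(135,255,255))>0)&(abs(W[...,2]-35)<20)
v,u=np.nonzero(m)
C=-E[:3,:3].T@E[:3,3]; d=np.c_[(u-c['cx'])/c['fx'],-(v-c['cy'])/c['fy'],-np.ones(len(u))]@E[:3,:3]
P=C+d*((35.5-C[2])/d[:,2])[:,None]
xs=-(P-S)@f; ys=(P-S)@np.array([.9836,-.1806,0])
print('station x',xs.min(),xs.max(),'y',ys.min(),ys.max(),'z med',np.median(W[m][:,2]))
rect=cv2.minAreaRect(np.c_[xs,ys].astype(np.float32)); print(rect)
q=np.c_[xs,ys]; pc=np.linalg.svd(q-q.mean(0))[2][0]; pc*=-np.sign(pc[0]); print('dir angle from -x',np.degrees(np.arctan2(pc[1],-pc[0])))
tip=q[np.argmax(q@pc)]; print('outer end',tip,'endpoint proj', (q@pc).max(), 'axis lateral', np.median(q@[-pc[1],pc[0]]),[((q@[-pc[1],pc[0]])).min(),((q@[-pc[1],pc[0]])).max()])
# tray front face
f2=(abs(W[...,2]-27)<12)&(abs((W-S)@np.array([.9836,-.1806,0]))<100)&~m; xf=-(W[f2]-S)@f; print('tray face x',np.percentile(xf[xf>-100],[10,50,90]))
f3=(abs(W[...,2]-130)<25)&(abs((W-S)@np.array([.9836,-.1806,0]))<100); xf=-(W[f3]-S)@f; print('deck face x',np.percentile(xf,[10,50,90]))
f4=(W[...,2]>60)&(W[...,2]<130)&(abs(-(W-S)@f+170)<6); print('ledge low z',np.nanmin(W[f4][:,2]),np.percentile(W[f4][:,2],2))
E
```

```text
station x -150.07175268840757 -66.42577449610202 y -13.274114516257033 24.23633546210606 z med 36.31518599244001
((-109.59149169921875, 5.786651611328125), (28.956798553466797, 83.31449127197266), 80.13737487792969)
dir angle from -x 8.738028073376118
outer end [-150.07175269   16.15084673] endpoint proj 150.7834971298752 axis lateral 11.06280787774238 [np.float64(-4.025860405964805), np.float64(25.5547164188204)]
tray face x [-62.0263624  -60.64116045 -59.70241882]
deck face x [-175.20004537 -173.45563486 -172.5481992 ]
ledge low z 94.7793268320632 96.9195930933345
```

```bash
python3 - <<'E'
from h import *
c=pickle.load(open('w1.pkl','rb')); W=pts(c); ys=(W-S)@np.array([.9836,-.1806,0]); xs=-(W-S)@f
m=(abs(W[...,2]-105)<6)&(abs(xs+172)<8); print('deck y extents',np.nanmin(ys[m]),np.nanmax(ys[m]))
for n in ['scene','side']:
    c=pickle.load(open(n+'.pkl','rb')); E=c['extrinsics']; W=pts(c); hsv=cv2.cvtColor(c['img'],cv2.COLOR_BGR2HSV)
    C=-E[:3,:3].T@E[:3,3]
    def ray(u,v,z):
        d=np.c_[(u-c['cx'])/c['fx'],-(v-c['cy'])/c['fy'],-np.ones(len(u))]@E[:3,:3]; return C+d*((z-C[2])/d[:,2])[:,None]
    m=cv2.inRange(hsv,(105,120,60),(130,255,255))>0; m[:110 if n=='scene' else 130]=0; m[170:]=0
    if n=='scene': m[:,:280]=0; m[:,400:]=0
    v,u=np.nonzero(m); P=ray(u,v,60); print(n,len(u),'handle mid',(P.min(0)+P.max(0))/2,'ext x',P[:,0].min(),P[:,0].max())
    sh=(W[...,2]>42)&(W[...,2]<62)&(W[...,0]>570)&(W[...,0]<690)&(W[...,1]>200)&(W[...,1]<300)
    v,u=np.nonzero(sh); Q=ray(u,v,53); print(len(u),'shank',np.polyfit(Q[:,0],Q[:,1],1),'end',Q[:,0].max(), 'y at 620',np.polyval(np.polyfit(Q[:,0],Q[:,1],1),620))
    for x0,x1 in((425,455),(537,570)):
        m=(W[...,2]>58)&(W[...,2]<76)&(W[...,0]>x0)&(W[...,0]<x1)&(W[...,1]>225)&(W[...,1]<290); Q=W[m]; print('saddle',m.sum(),(Q.min(0)+Q.max(0))/2,Q.mean(0))
E
```

```text
deck y extents -178.93980688348756 179.7337386868373
scene 182 handle mid [495.47739002 254.71296702  60.        ] ext x 451.72665704398565 539.2281229875932
120 shank [-1.80712478e-02  2.67252501e+02] end 680.4667464514584 y at 620 256.04832727235686
saddle 40 [443.02114152 257.29490142  67.18957512] [439.19683626 258.01924816  64.66332858]
saddle 37 [545.54678984 257.95509821  64.77298918] [547.70401341 257.31678652  64.13236195]
side 268 handle mid [496.90286356 249.34974508  60.        ] ext x 453.8577595877373 539.9479675414576
117 shank [-2.19125125e-02  2.67679964e+02] end 681.0472642002592 y at 620 254.0942066806016
saddle 31 [443.90540323 259.29698273  64.28922094] [439.3810772  260.89870518  63.84484264]
saddle 27 [546.41127331 256.36073176  64.84505164] [549.37242283 258.02135213  63.61206875]
```

```bash
cat >> h.py <<'E'
def down(yaw):
    x=np.array([np.cos(yaw),np.sin(yaw),0]); z=np.array([0,0,-1.]); return R.from_matrix(np.c_[x,np.cross(z,x),z])
E
python3 - <<'E'
from h import *
s=r.state(); q=R.from_quat(s['tool_rot']); D=down(np.radians(178.85))
rel([((600,-80,290),q),((506.5,257.3,220),D)])
E
```

```text
[-53.1, -9.3, -91.1] [0.0, 0.0, 0.0]
[218.2, -162.1, -265.6] [-39.35, 33.0, -93.36]
```

Emit:
{"op": "jog_arm", "data": {
  "deltas": [
    [[-53, -9, -91], [0, 0, 0], 1],
    [[-53, -9, -91], [0, 0, 0], 1],
    [[218, -162, -266], [-39.35, 33, -93.36], 1],
    [[218, -162, -266], [-39.35, 33, -93.36], 1],
    [[218, -162, -266], [-39.35, 33, -93.36], 1],
    [[218, -162, -266], [-39.35, 33, -93.36], 1],
    [[218, -162, -266], [-39.35, 33, -93.36], 1],
    [[218, -162, -266], [-39.35, 33, -93.36], 1],
    [[218, -162, -266], [-39.35, 33, -93.36], 1],
    [[218, -162, -266], [-39.35, 33, -93.36], 1],
    [[218, -162, -266], [-39.35, 33, -93.36], 1],
    [[218, -162, -266], [-39.35, 33, -93.36], 1],
    [[218, -162, -266], [-39.35, 33, -93.36], 1],
    [[218, -162, -266], [-39.35, 33, -93.36], 1],
    [[218, -162, -266], [-39.35, 33, -93.36], 1],
    [[218, -162, -266], [-39.35, 33, -93.36], 1],
    [[218, -162, -266], [-39.35, 33, -93.36], 1],
    [[218, -162, -266], [-39.35, 33, -93.36], 1]
  ]
}}

```text
time: 4.0
ee_pos: [505.8, 259.1, 225.4]
tool_rot: [0.01, 1.0, -0.001, 0.003]
force: [0.7, 0.1, -0.7]
finger_gap: 0.999
grip_force: 0.0
```

```bash
python3 - <<'E'
from h import *
s=stat(); c=cap('wrist'); cv2.imwrite('pics/w2.png',c['img']); pickle.dump(c,open('w2.pkl','wb'))
E=c['extrinsics']; C=-E[:3,:3].T@E[:3,3]; W=pts(c); hsv=cv2.cvtColor(c['img'],cv2.COLOR_BGR2HSV)
m=((cv2.inRange(hsv,(100,100,40),(135,255,255))>0)&(W[...,2]>56)&(W[...,2]<70)); 
P=W[m]; print(len(P)); rect=cv2.minAreaRect(P[:,:2].astype(np.float32)); print(rect,P[:,2].mean())
sh=(W[...,2]>46)&(W[...,2]<60)&(W[...,0]>575)&(W[...,0]<660)&(W[...,1]>230)&(W[...,1]<280); Q=W[sh]; print(len(Q),np.polyfit(Q[:,0],Q[:,1],1),Q.mean(0))
sad=(W[...,2]>63)&(W[...,2]<75)&~m&(abs(W[...,1]-257)<25); Q=W[sad]; 
for a,b in((420,470),(530,570)):
    q=Q[(Q[:,0]>a)&(Q[:,0]<b)]; print('saddle',len(q),q.min(0) if len(q) else '',q.max(0) if len(q) else '')
D=down(np.radians(178.85)); rel([((506.5,257.3,104),D)])
E
```

```text
t 4.0 p [505.8 259.1 225.4] F [ 0.7  0.1 -0.7] T [-0.02 -0.03  0.02] gap 0.999 grip 0.0 j [ 0.33  0.37 -0.11  1.09 -0.    0.35]
2747
((494.42803955078125, 262.1568603515625), (15.806800842285156, 89.21991729736328), 89.58517456054688) 61.64114685779878
852 [-1.77148538e-02  2.71549896e+02] [614.97545804 260.65569591  52.88708389]
saddle 388 [431.66559637 246.69185298  63.05081062] [439.59173166 278.95088822  72.3953324 ]
saddle 315 [544.7778599  245.47135898  63.03071872] [554.41053652 277.18549498  72.00559012]
[-0.1, -1.8, 121.4] [-0.06, 0.33, 0.03]
```

View pics/w2.png

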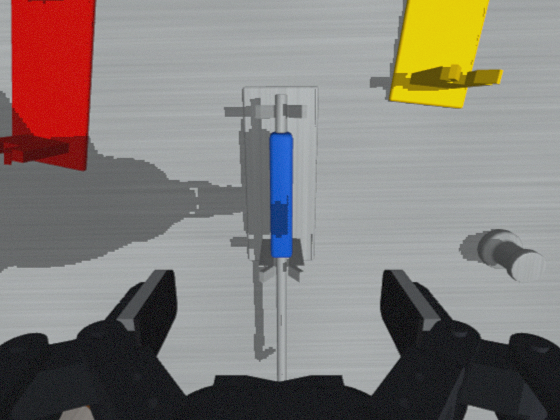

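The wrist view shows the blue handle at (281,195), almost centred between the fingers (172 and 385), with both saddles visible. It puts the rod at y of about 260.

Emit:
{"op": "jog_arm", "data": {
  "deltas": [
    [[1, 1, 40], [0, 0, 0], 1],
    [[1, 1, 80], [0, 0, 0], 1],
    [[1, 1, 105], [0, 0, 0], 1],
    [[1, 1, 116], [0, 0, 0], 1],
    [[1, 1, 116], [0, 0, 0], 1],
    [[1, 1, 116], [0, 0, 0], 1],
    [[1, 1, 116], [0, 0, 0], -1],
    [[1, 1, 116], [0, 0, 0], -1],
    [[1, 1, 116], [0, 0, 0], -1],
    [[1, 1, 116], [0, 0, 0], -1],
    [[1, 1, 116], [0, 0, 0], -1],
    [[1, 1, 116], [0, 0, 0], -1],
    [[1, 1, 116], [0, 0, 0], -1],
    [[1, 1, 116], [0, 0, 0], -1],
    [[1, 1, 116], [0, 0, 0], -1],
    [[1, 1, 116], [0, 0, 0], -1]
  ]
}}

```text
time: 5.65
ee_pos: [505.8, 259.8, 109.5]
tool_rot: [0.01, 1.0, -0.0, 0.003]
force: [-1.0, -1.4, 5.8]
finger_gap: 0.174
grip_force: 59.8
```

```bash
python3 - <<'E'
from h import *
s=stat(); print(np.degrees(R.from_quat(s['tool_rot']).as_euler('xyz')))
E
```

```text
t 5.65 p [505.8 259.8 109.5] F [-1.  -1.4  5.8] T [-0.14  0.22 -0.22] gap 0.174 grip 59.8 j [ 0.33  0.46 -0.3   0.8  -0.    0.35]
[-179.96617307    0.3351283   178.90388782]
```

Emit:
{"op": "jog_arm", "data": {
  "deltas": [
    [[0, 0, -5], [0, 0, 0], -1],
    [[0, 0, -12], [0, 0, 0], -1],
    [[0, 0, -30], [0, 0, 0], -1],
    [[0, 0, -60], [0, 0, 0], -1],
    [[0, 0, -100], [0, 0, 0], -1],
    [[0, 0, -140], [0, 0, 0], -1],
    [[0, 0, -150], [0, 0, 0], -1],
    [[0, 0, -150], [0, 0, 0], -1],
    [[0, 0, -150], [0, 0, 0], -1],
    [[0, 0, -150], [0, 0, 0], -1]
  ]
}}

```text
time: 6.65
ee_pos: [504.3, 259.8, 257.5]
tool_rot: [0.009, 1.0, -0.001, 0.001]
force: [-0.0, 1.4, -3.3]
finger_gap: 0.178
grip_force: 58.8
```

```bash
python3 - <<'E'
from h import *
s=stat(); q=R.from_quat(s['tool_rot'])
for n in ['scene','side']:
    c=cap(n); pickle.dump(c,open(n+'2.pkl','wb')); W=pts(c); L=q.inv().apply((W-s['ee_pos']).reshape(-1,3)).reshape(W.shape)
    # tool x = -rod dir
    m=(L[...,0]<-60)&(L[...,0]>-190)&(abs(L[...,1])<15)&(L[...,2]>30)&(L[...,2]<100); P=L[m]; print(n,len(P),P.min(0).round(1),P.max(0).round(1))
    a=P[(P[:,2]<70)]; print('shank: y',np.polyfit(a[:,0],a[:,1],1).round(4),'z',np.polyfit(a[:,0],a[:,2],1).round(4),a.mean(0).round(1),'end',a[:,0].min())
    b=P[P[:,2]>74]; print('hook',len(b),b.mean(0).round(1) if len(b) else '', b[:,2].max() if len(b) else '')
D=down(np.radians(79.6)); R0=q
rel([(st(-400,8,300),D)])
E
```

```text
t 6.65 p [504.3 259.8 257.5] F [-0.   1.4 -3.3] T [-0.02  0.04  0.03] gap 0.178 grip 58.8 j [ 0.33  0.35 -0.04  1.17 -0.    0.35]
scene 168 [-174.3   -7.1   52.2] [-60.6   3.3  91.8]
shank: y [ 0.0025 -2.4675] z [-1.65000e-02  5.62208e+01] [-119.7   -2.8   58.2] end -174.27273097109432
hook 10 [-163.2   -3.7   82. ] 91.80243177400656
side 172 [-175.4   -8.    54.7] [-60.1   3.9  88.1]
shank: y [-0.0046 -3.3924] z [-1.98000e-02  5.77196e+01] [-118.3   -2.9   60.1] end -175.43746282748592
hook 14 [-164.9   -3.7   81.5] 88.05221528734714
[-129.2, -268.0, -41.3] [0.1, 0.21, 99.32]
```

```bash
python3 - <<'E'
from h import *
D=down(np.radians(79.6))
rel([(st(-400,6.7,300),D),(st(-400,6.7,138),D)])
E
```

```text
[-127.9, -267.8, -41.3] [0.1, 0.21, 99.32]
[-127.3, -267.5, 120.7] [0.1, 0.21, 99.32]
```

Emit:
{"op": "jog_arm", "data": {
  "deltas": [
    [[0, 0, -41], [0, 0, 0], -1],
    [[-128, -268, -41], [0.1, 0.2, 99.3], -1],
    [[-128, -268, -41], [0.1, 0.2, 99.3], -1],
    [[-128, -268, -41], [0.1, 0.2, 99.3], -1],
    [[-128, -268, -41], [0.1, 0.2, 99.3], -1],
    [[-128, -268, -41], [0.1, 0.2, 99.3], -1],
    [[-128, -268, -41], [0.1, 0.2, 99.3], -1],
    [[-128, -268, -41], [0.1, 0.2, 99.3], -1],
    [[-128, -268, -41], [0.1, 0.2, 99.3], -1],
    [[-128, -268, -41], [0.1, 0.2, 99.3], -1],
    [[-128, -268, -41], [0.1, 0.2, 99.3], -1],
    [[-128, -268, -41], [0.1, 0.2, 99.3], -1],
    [[-128, -268, -41], [0.1, 0.2, 99.3], -1],
    [[-128, -268, -41], [0.1, 0.2, 99.3], -1],
    [[-128, -268, -41], [0.1, 0.2, 99.3], -1],
    [[-128, -268, -41], [0.1, 0.2, 99.3], -1],
    [[-128, -268, -41], [0.1, 0.2, 99.3], -1],
    [[-128, -268, -41], [0.1, 0.2, 99.3], -1],
    [[-128, -268, -41], [0.1, 0.2, 99.3], -1]
  ]
}}

```text
time: 8.65
ee_pos: [627.6, -10.4, 301.0]
tool_rot: [0.768, 0.64, 0.001, 0.0]
force: [0.3, -0.4, -3.9]
finger_gap: 0.175
grip_force: 59.6
```

```bash
python3 - <<'E'
from h import *
stat(); D=down(np.radians(79.6))
rel([(st(-400,6.7,138),D),(st(-286.5,6.7,138),D)])
E
```

```text
t 8.65 p [627.6 -10.4 301. ] F [ 0.3 -0.4 -3.9] T [0.04 0.02 0.  ] gap 0.175 grip 59.6 j [-0.15  0.44  0.22  1.35  0.    1.6 ]
[-0.1, -0.8, 163.0] [0.12, -0.06, 0.04]
[-113.7, -0.9, 162.9] [0.12, -0.06, 0.04]
```

Emit:
{"op": "jog_arm", "data": {
  "deltas": [
    [[0, -1, 40], [0, 0, 0], -1],
    [[0, -1, 80], [0, 0, 0], -1],
    [[0, -1, 120], [0, 0, 0], -1],
    [[0, -1, 150], [0, 0, 0], -1],
    [[0, -1, 161], [0, 0, 0], -1],
    [[0, -1, 163], [0, 0, 0], -1],
    [[0, -1, 163], [0, 0, 0], -1],
    [[0, -1, 163], [0, 0, 0], -1],
    [[0, -1, 163], [0, 0, 0], -1],
    [[0, -1, 163], [0, 0, 0], -1]
  ]
}}

```text
time: 9.65
ee_pos: [627.3, -10.1, 138.9]
tool_rot: [0.768, 0.64, 0.002, 0.001]
force: [0.1, 0.0, -3.3]
finger_gap: 0.172
grip_force: 59.5
```

```bash
python3 - <<'E'
from h import *
s=stat(); q=R.from_quat(s['tool_rot']); D=down(np.radians(79.6))
rel([(st(-286.5,6.7,138),D)])
for n in ['scene','wrist']:
    c=cap(n); pickle.dump(c,open(n+'3.pkl','wb')); W=pts(c); L=q.inv().apply((W-s['ee_pos']).reshape(-1,3)).reshape(W.shape)
    m=(L[...,0]<-70)&(L[...,0]>-190)&(abs(L[...,1])<15)&(L[...,2]>40)&(L[...,2]<100); P=L[m]; print(n,len(P),P.min(0).round(1),P.max(0).round(1))
    a=P[(P[:,2]<72)]; print('shank: y',np.polyfit(a[:,0],a[:,1],1).round(4),'z',np.polyfit(a[:,0],a[:,2],1).round(4),a.mean(0).round(1),'end',a[:,0].min())
E
```

```text
t 9.65 p [627.3 -10.1 138.9] F [ 0.1  0.  -3.3] T [ 0.04 -0.   -0.01] gap 0.172 grip 59.5 j [-0.15  0.52 -0.09  0.95  0.    1.61]
[-113.7, -0.2, 0.8] [0.2, -0.06, 0.02]
scene 137 [-177.6   -4.7   51.9] [-70.6   3.2  86.2]
shank: y [-0.0014 -0.6696] z [-7.90000e-03  5.62753e+01] [-122.7   -0.5   57.2] end -177.572010299108Traceback (most recent call last):
  File "<stdin>", line 6, in <module>
    return umr_minimum(a, axis, None, out, keepdims, initial, where)
ValueError: zero-size array to reduction operation minimum which has no identity
```

Emit:
{"op": "jog_arm", "data": {
  "deltas": [
    [[-20, 0.4, 1], [0, 0, 0], -1],
    [[-40, 0.4, 1], [0, 0, 0], -1],
    [[-60, 0.4, 1], [0, 0, 0], -1],
    [[-75, 0.4, 1], [0, 0, 0], -1],
    [[-90, 0.4, 1], [0, 0, 0], -1],
    [[-100, 0.4, 1], [0, 0, 0], -1],
    [[-110, 0.4, 1], [0, 0, 0], -1],
    [[-114, 0.4, 1], [0, 0, 0], -1],
    [[-114, 0.4, 1], [0, 0, 0], -1],
    [[-114, 0.4, 1], [0, 0, 0], -1],
    [[-114, 0.4, 1], [0, 0, 0], -1]
  ]
}}

```text
time: 10.85
ee_pos: [606.9, -121.8, 136.9]
tool_rot: [0.768, 0.64, 0.001, 0.0]
force: [-1.1, 0.0, -3.4]
finger_gap: 0.172
grip_force: 59.6
```

```bash
python3 - <<'E'
from h import *
s=stat(); D=down(np.radians(79.6))
rel([(st(-286.5,7.2,138),D)])
E
```

```text
t 10.85 p [ 606.9 -121.8  136.9] F [-1.1  0.  -3.4] T [ 0.09 -0.03  0.02] gap 0.172 grip 59.6 j [-0.33  0.51 -0.12  0.94  0.    1.42]
[-0.2, 0.2, -1.1] [0.12, -0.07, 0.05]
```

Emit:
{"op": "jog_arm", "data": {
  "deltas": [
    [[0, 0, 3], [0, 0, 0], -1],
    [[0, 0, 6], [0, 0, 0], -1],
    [[0, 0, 8], [0, 0, 0], -1],
    [[0, 0, 9], [0, 0, 0], -1],
    [[0, 0, 10], [0, 0, 0], -1],
    [[0, 0, 10], [0, 0, 0], -1]
  ]
}}

```text
time: 11.45
ee_pos: [606.8, -122.3, 126.8]
tool_rot: [0.768, 0.64, 0.001, 0.0]
force: [-0.2, -0.9, -2.7]
finger_gap: 0.173
grip_force: 59.6
```

Emit:
{"op": "jog_arm", "data": {
  "deltas": [
    [[0, 0, 1], [0, 0, 0], -1],
    [[0, 0, 2], [0, 0, 0], -1],
    [[0, 0, 2], [0, 0, 0], -1]
  ]
}}

```text
time: 11.75
ee_pos: [606.8, -122.3, 124.8]
tool_rot: [0.768, 0.64, 0.001, 0.0]
force: [0.9, 0.9, -2.0]
finger_gap: 0.175
grip_force: 59.6
```

Emit:
{"op": "jog_arm", "data": {
  "deltas": [
    [[0, 0, 1], [0, 0, 0], -1],
    [[0, 0, 2], [0, 0, 0], -1],
    [[0, 0, 2], [0, 0, 0], -1]
  ]
}}

```text
time: 12.05
ee_pos: [606.8, -122.3, 122.8]
tool_rot: [0.768, 0.64, 0.001, 0.0]
force: [0.4, 0.0, -2.4]
finger_gap: 0.176
grip_force: 59.6
```

Emit:
{"op": "jog_arm", "data": {
  "deltas": [
    [[0, 0, 1], [0, 0, 0], -1],
    [[0, 0, 2], [0, 0, 0], -1],
    [[0, 0, 3], [0, 0, 0], -1],
    [[0, 0, 3], [0, 0, 0], -1]
  ]
}}

```text
time: 12.45
ee_pos: [606.8, -122.3, 119.7]
tool_rot: [0.768, 0.64, 0.001, 0.0]
force: [-0.1, -0.2, -3.1]
finger_gap: 0.168
grip_force: 59.6
```

Emit:
{"op": "jog_arm", "data": {
  "deltas": [
    [[0, 0, 1], [0, 0, 0], -1],
    [[0, 0, 2], [0, 0, 0], -1],
    [[0, 0, 3], [0, 0, 0], -1],
    [[0, 0, 3], [0, 0, 0], -1]
  ]
}}

```text
time: 12.85
ee_pos: [606.8, -122.3, 116.8]
tool_rot: [0.768, 0.64, 0.001, 0.0]
force: [-0.1, -1.1, -3.0]
finger_gap: 0.175
grip_force: 59.6
```

Emit:
{"op": "jog_arm", "data": {
  "deltas": [
    [[4, 0, 0], [0, 0, 0], -1],
    [[8, 0, 0], [0, 0, 0], -1],
    [[12, 0, 0], [0, 0, 0], -1],
    [[14, 0, 0], [0, 0, 0], -1],
    [[14, 0, 0], [0, 0, 0], -1]
  ]
}}

```text
time: 13.35
ee_pos: [609.6, -108.5, 117.0]
tool_rot: [0.768, 0.64, 0.001, 0.001]
force: [0.2, -3.0, -4.4]
finger_gap: 0.174
grip_force: 59.5
```

Emit:
{"op": "jog_arm", "data": {
  "deltas": [
    [[0, 1, 0], [0, 0, 0], -1],
    [[0, 2, 0], [0, 0, 0], -1],
    [[2, 2, 0], [0, 0, 0], -1],
    [[3, 2, 0], [0, 0, 0], -1],
    [[4, 2, 0], [0, 0, 0], -1],
    [[4, 2, 0], [0, 0, 0], -1]
  ]
}}

```text
time: 13.95
ee_pos: [612.1, -105.2, 116.9]
tool_rot: [0.768, 0.64, 0.001, 0.001]
force: [-1.0, -5.2, -4.2]
finger_gap: 0.175
grip_force: 59.5
```

Emit:
{"op": "jog_arm", "data": {
  "deltas": [
    [[1, 0, 0], [0, 0, 0], -1],
    [[2, 0, 0], [0, 0, 0], -1],
    [[3, 0, 0], [0, 0, 0], -1],
    [[4, 0, 0], [0, 0, 0], -1],
    [[5, 0, 0], [0, 0, 0], -1],
    [[6, 0, 0], [0, 0, 0], -1]
  ]
}}

```text
time: 14.55
ee_pos: [613.2, -99.4, 116.9]
tool_rot: [0.768, 0.64, 0.001, 0.001]
force: [0.0, -6.0, -4.5]
finger_gap: 0.175
grip_force: 59.5
```

Emit:
{"op": "jog_arm", "data": {
  "deltas": [
    [[3, 0, 0], [0, 0, 0], -1],
    [[6, 0, 0], [0, 0, 0], -1],
    [[9, 0, 0], [0, 0, 0], -1],
    [[12, 0, 0], [0, 0, 0], -1],
    [[15, 0, 0], [0, 0, 0], -1],
    [[18, 0, 0], [0, 0, 0], -1],
    [[21, 0, 0], [0, 0, 0], -1],
    [[24, 0, 0], [0, 0, 0], -1],
    [[27, 0, 0], [0, 0, 0], -1],
    [[30, 0, 0], [0, 0, 0], -1],
    [[33, 0, 0], [0, 0, 0], -1],
    [[36, 0, 0], [0, 0, 0], -1],
    [[39, 0, 0], [0, 0, 0], -1],
    [[42, 0, 0], [0, 0, 0], -1],
    [[45, 0, 0], [0, 0, 0], -1],
    [[48, 0, 0], [0, 0, 0], -1],
    [[51, 0, 0], [0, 0, 0], -1],
    [[54, 0, 0], [0, 0, 0], -1],
    [[57, 0, 0], [0, 0, 0], -1],
    [[60, 0, 0], [0, 0, 0], -1]
  ]
}}

```text
time: 16.55
ee_pos: [624.0, -40.3, 116.9]
tool_rot: [0.768, 0.64, 0.001, 0.001]
force: [-0.1, -7.1, -4.9]
finger_gap: 0.174
grip_force: 59.5
```

```bash
python3 - <<'E'
from h import *
s=stat(); q=R.from_quat(s['tool_rot']); print('dir',np.degrees(np.arctan2(*q.as_matrix()[[1,0],0])))
for n in ['scene']:
    c=cap(n); W=pts(c); cv2.imwrite('pics/s4.png',c['img']); y=(W-S)@np.array([.9836,-.1806,0]); x=-(W-S)@f
    m=(abs(W[...,2]-46)<5)&(abs(y)<120)&(x<-172)&(x>-240)&(abs(y-8)>25)
    print(m.sum(),np.percentile(x[m],[1,5]) if m.sum()>20 else '')
E
```

```text
t 16.55 p [624.  -40.3 116.9] F [-0.1 -7.1 -4.9] T [-1.12  0.02  0.1 ] gap 0.174 grip 59.5 j [-0.19  0.54 -0.13  0.9  -0.    1.56]
dir 79.59950270283692
0
```

Emit:
{"op": "jog_arm", "data": {
  "deltas": [
    [[4, 0, 0], [0, 0, 0], -1],
    [[8, 0, 0], [0, 0, 0], -1],
    [[12, 0, 0], [0, 0, 0], -1],
    [[16, 0, 0], [0, 0, 0], -1],
    [[20, 0, 0], [0, 0, 0], -1],
    [[24, 0, 0], [0, 0, 0], -1],
    [[28, 0, 0], [0, 0, 0], -1],
    [[32, 0, 0], [0, 0, 0], -1],
    [[36, 0, 0], [0, 0, 0], -1],
    [[40, 0, 0], [0, 0, 0], -1],
    [[44, 0, 0], [0, 0, 0], -1],
    [[48, 0, 0], [0, 0, 0], -1],
    [[51, 0, 0], [0, 0, 0], -1],
    [[54, 0, 0], [0, 0, 0], -1],
    [[57, 0, 0], [0, 0, 0], -1],
    [[60, 0, 0], [0, 0, 0], -1],
    [[62, 0, 0], [0, 0, 0], -1],
    [[64, 0, 0], [0, 0, 0], -1],
    [[66, 0, 0], [0, 0, 0], -1],
    [[67, 0, 0], [0, 0, 0], -1]
  ]
}}

```text
time: 18.6
ee_pos: [636.0, 25.6, 117.0]
tool_rot: [0.768, 0.64, 0.001, 0.001]
force: [0.2, -5.5, -4.9]
finger_gap: 0.172
grip_force: 59.5
```

Emit:
{"op": "jog_arm", "data": {
  "deltas": [
    [[1, 0, 0], [0, 0, 0], -1],
    [[2, 0, 0], [0, 0, 0], -1],
    [[3, 0, 0], [0, 0, 0], -1],
    [[4, 0, 0], [0, 0, 0], -1]
  ]
}}

```text
time: 19.0
ee_pos: [636.7, 29.4, 117.0]
tool_rot: [0.768, 0.64, 0.001, 0.001]
force: [-0.9, -5.7, -5.7]
finger_gap: 0.173
grip_force: 59.5
```

Emit:
{"op": "jog_arm", "data": {
  "deltas": [
    [[1, 0, 0], [0, 0, 0], -1],
    [[2, 0, 0], [0, 0, 0], -1]
  ]
}}

```text
time: 19.2
ee_pos: [637.0, 31.4, 117.0]
tool_rot: [0.768, 0.64, 0.001, 0.001]
force: [-0.7, -5.8, -4.7]
finger_gap: 0.175
grip_force: 59.5
```

Emit:
{"op": "jog_arm", "data": {
  "deltas": [
    [[1, 0, 0], [0, 0, 0], -1],
    [[2, 0, 0], [0, 0, 0], -1]
  ]
}}

```text
time: 19.4
ee_pos: [637.4, 33.3, 117.0]
tool_rot: [0.768, 0.64, 0.001, 0.001]
force: [-0.5, -6.1, -4.2]
finger_gap: 0.174
grip_force: 59.5
```

Still sliding at about 6 N. Continuing in 1 mm steps.

Emit:
{"op": "jog_arm", "data": {
  "deltas": [
    [[1, 0, 0], [0, 0, 0], -1],
    [[2, 0, 0], [0, 0, 0], -1]
  ]
}}

```text
time: 19.6
ee_pos: [637.8, 35.3, 117.0]
tool_rot: [0.768, 0.64, 0.001, 0.001]
force: [0.1, -6.3, -3.4]
finger_gap: 0.172
grip_force: 59.5
```

Emit:
{"op": "jog_arm", "data": {
  "deltas": [
    [[1, 0, 0], [0, 0, 0], -1]
  ]
}}

```text
time: 19.7
ee_pos: [638.0, 36.3, 117.0]
tool_rot: [0.768, 0.64, 0.001, 0.001]
force: [-0.1, -6.6, -4.7]
finger_gap: 0.174
grip_force: 59.5
```

Emit:
{"op": "jog_arm", "data": {
  "deltas": [
    [[1, 0, 0], [0, 0, 0], -1]
  ]
}}

```text
time: 19.8
ee_pos: [638.0, 36.8, 116.9]
tool_rot: [0.768, 0.64, 0.0, 0.001]
force: [-1.8, -13.7, -5.8]
finger_gap: 0.176
grip_force: 59.3
```

Emit:
{"op": "jog_arm", "data": {
  "deltas": [
    [[1, 0, 0], [0, 0, 0], -1]
  ]
}}

```text
time: 19.9
ee_pos: [638.0, 37.2, 116.7]
tool_rot: [0.769, 0.64, -0.001, 0.002]
force: [-1.6, -19.4, -6.7]
finger_gap: 0.176
grip_force: 59.2
```

Emit:
{"op": "jog_arm", "data": {
  "deltas": [
    [[-3, 0, 0], [0, 0, 0], -1],
    [[-7, -1, 0], [0, 0, 0], -1],
    [[-11, -2, 0], [0, 0, 0], -1],
    [[-15, -2.5, 0], [0, 0, 0], -1],
    [[-15, -2.5, 0], [0, 0, 0], -1],
    [[-15, -2.5, 0], [0, 0, 0], -1]
  ]
}}

```text
time: 20.5
ee_pos: [633.2, 24.3, 117.1]
tool_rot: [0.768, 0.64, 0.001, 0.0]
force: [0.1, -0.3, -2.3]
finger_gap: 0.173
grip_force: 59.7
```

Emit:
{"op": "jog_arm", "data": {
  "deltas": [
    [[0, 0, -2], [0, 0, 0], -1],
    [[0, 0, -5], [0, 0, 0], -1],
    [[0, 0, -9], [0, 0, 0], -1],
    [[0, 0, -9], [0, 0, 0], -1]
  ]
}}

```text
time: 20.9
ee_pos: [633.5, 24.4, 126.9]
tool_rot: [0.768, 0.64, 0.001, 0.001]
force: [0.2, -0.5, -3.3]
finger_gap: 0.177
grip_force: 59.7
```

```bash
python3 - <<'E'
from h import *
s=stat()
c=cap('scene'); W=pts(c); cv2.imwrite('pics/s5.png',cv2.resize(c['img'][150:330,140:380],None,fx=3,fy=3)); y=(W-S)@np.array([.9836,-.1806,0]); x=-(W-S)@f
m=(abs(W[...,2]-46)<6)&(abs(y)<115)&(x<-172)&(x>-240)
print(m.sum(),np.percentile(x[m],[1,5,50]) if m.sum()>20 else '')
E
```

```text
t 20.9 p [633.5  24.4 126.9] F [ 0.2 -0.5 -3.3] T [-0.    0.04  0.  ] gap 0.177 grip 59.7 j [-0.09  0.54 -0.09  0.93  0.    1.66]
963 [-219.84589602 -204.84104471 -192.37987175]
```

View pics/s5.png

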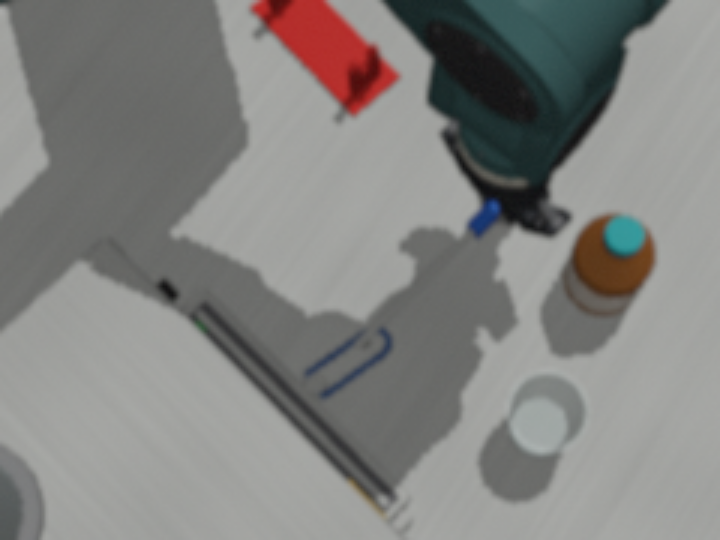

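The crop shows the tray's front out past the ledge, from (200,305) to (395,495). The loop is clear with its end at (385,345), the rod is above it, and the bottle and beaker are undisturbed.

Emit:
{"op": "jog_arm", "data": {
  "deltas": [
    [[0, 0, -10], [0, 0, 0], -1],
    [[0, 0, -30], [0, 0, 0], -1],
    [[0, 0, -70], [0, 0, 0], -1],
    [[0, 0, -110], [0, 0, 0], -1],
    [[0, 0, -150], [0, 0, 0], -1],
    [[0, 0, -175], [0, 0, 0], -1],
    [[0, 0, -175], [0, 0, 0], -1],
    [[0, 0, -175], [0, 0, 0], -1],
    [[0, 0, -175], [0, 0, 0], -1]
  ]
}}

```text
time: 21.85
ee_pos: [632.4, 24.3, 299.7]
tool_rot: [0.768, 0.64, 0.0, -0.0]
force: [0.4, -0.6, -2.9]
finger_gap: 0.172
grip_force: 59.8
```

```bash
python3 - <<'E'
from h import *
stat(); rel([((505.8,259.8,220),down(np.radians(178.9)))])
E
```

```text
t 21.85 p [632.4  24.3 299.7] F [ 0.4 -0.6 -2.9] T [-0.03 -0.02 -0.03] gap 0.172 grip 59.8 j [-0.09  0.46  0.24  1.35  0.    1.66]
[208.8, -166.9, 79.9] [0.04, -0.04, -99.28]
```

Emit:
{"op": "jog_arm", "data": {
  "deltas": [
    [[209, -167, 0], [0, 0, -99.3], -1],
    [[209, -167, 0], [0, 0, -99.3], -1],
    [[209, -167, 0], [0, 0, -99.3], -1],
    [[209, -167, 0], [0, 0, -99.3], -1],
    [[209, -167, 0], [0, 0, -99.3], -1],
    [[209, -167, 0], [0, 0, -99.3], -1],
    [[209, -167, 0], [0, 0, -99.3], -1],
    [[209, -167, 0], [0, 0, -99.3], -1],
    [[209, -167, 0], [0, 0, -99.3], -1],
    [[209, -167, 0], [0, 0, -99.3], -1],
    [[209, -167, 0], [0, 0, -99.3], -1],
    [[209, -167, 0], [0, 0, -99.3], -1],
    [[209, -167, 0], [0, 0, -99.3], -1],
    [[209, -167, 40], [0, 0, -99.3], -1],
    [[209, -167, 80], [0, 0, -99.3], -1],
    [[209, -167, 80], [0, 0, -99.3], -1],
    [[209, -167, 80], [0, 0, -99.3], -1],
    [[209, -167, 80], [0, 0, -99.3], -1]
  ]
}}

```text
time: 23.65
ee_pos: [507.2, 260.2, 222.8]
tool_rot: [0.01, 1.0, 0.001, 0.002]
force: [-0.8, 0.5, -3.6]
finger_gap: 0.172
grip_force: 59.7
```

```bash
python3 - <<'E'
from h import *
s=stat(); q=R.from_quat(s['tool_rot']); print(np.degrees(q.as_euler('xyz')))
for n in ['scene','side']:
    c=cap(n); W=pts(c); L=q.inv().apply((W-s['ee_pos']).reshape(-1,3)).reshape(W.shape)
    m=(L[...,0]<-60)&(L[...,0]>-190)&(abs(L[...,1])<15)&(L[...,2]>30)&(L[...,2]<100); P=L[m]
    a=P[(P[:,2]<72)]; print(n,len(P),'shank: y',np.polyfit(a[:,0],a[:,1],1).round(4),'z',np.polyfit(a[:,0],a[:,2],1).round(4),a.mean(0).round(1),'end',a[:,0].min())
rel([((505.8,259.8,125),down(np.radians(178.9)))])
E
```

```text
t 23.65 p [507.2 260.2 222.8] F [-0.8  0.5 -3.6] T [0.01 0.07 0.  ] gap 0.172 grip 59.7 j [ 0.33  0.37 -0.11  1.08 -0.    0.35]
[179.91428545   0.25711233 178.8650043 ]
scene 158 shank: y [ 0.0044 -2.1118] z [-1.47000e-02  5.65927e+01] [-119.2   -2.6   58.3] end -173.0985550070443
side 160 shank: y [ 2.0000e-04 -2.8098e+00] z [-2.17000e-02  5.73721e+01] [-120.3   -2.8   60. ] end -175.45871037505924
[1.8, -0.6, 97.7] [0.1, 0.27, -0.01]
```

Emit:
{"op": "jog_arm", "data": {
  "deltas": [
    [[1.5, -0.5, 30], [0, 0.2, 0], -1],
    [[1.5, -0.5, 60], [0, 0.2, 0], -1],
    [[1.5, -0.5, 80], [0, 0.2, 0], -1],
    [[1.5, -0.5, 90], [0, 0.2, 0], -1],
    [[1.5, -0.5, 96], [0, 0.2, 0], -1],
    [[1.5, -0.5, 96], [0, 0.2, 0], -1],
    [[1.5, -0.5, 96], [0, 0.2, 0], -1]
  ]
}}

```text
time: 24.45
ee_pos: [505.6, 259.8, 126.0]
tool_rot: [0.009, 1.0, 0.001, 0.0]
force: [-0.2, -0.8, -2.6]
finger_gap: 0.174
grip_force: 59.8
```

```bash
python3 - <<'E'
from h import *
s=stat(); q=R.from_quat(s['tool_rot']); print(np.degrees(q.as_euler('xyz')))
rel([((505.8,259.8,109.5),down(np.radians(178.9)))])
E
```

```text
t 24.45 p [505.6 259.8 126. ] F [-0.2 -0.8 -2.6] T [0.02 0.11 0.03] gap 0.174 grip 59.8 j [ 0.33  0.45 -0.27  0.85  0.    0.35]
[1.79931494e+02 8.07990288e-03 1.78917171e+02]
[-0.2, 0.0, 16.5] [0.07, 0.01, 0.02]
```

Emit:
{"op": "jog_arm", "data": {
  "deltas": [
    [[0, 0, 4], [0, 0, 0], -1],
    [[0, 0, 8], [0, 0, 0], -1],
    [[0, 0, 11], [0, 0, 0], -1],
    [[0, 0, 12], [0, 0, 0], -1],
    [[0, 0, 12], [0, 0, 0], -1]
  ]
}}

```text
time: 24.95
ee_pos: [505.0, 259.5, 112.8]
tool_rot: [0.009, 1.0, 0.0, -0.001]
force: [-0.0, 0.0, -2.2]
finger_gap: 0.175
grip_force: 59.8
```

Emit:
{"op": "jog_arm", "data": {
  "deltas": [
    [[0, 0, 1], [0, 0, 0], -1],
    [[0, 0, 2], [0, 0, 0], -1],
    [[0, 0, 2], [0, 0, 0], -1]
  ]
}}

```text
time: 25.25
ee_pos: [505.0, 259.6, 110.9]
tool_rot: [0.009, 1.0, 0.0, -0.001]
force: [-0.4, 0.4, -2.9]
finger_gap: 0.174
grip_force: 59.8
```

Emit:
{"op": "jog_arm", "data": {
  "deltas": [
    [[0, 0, 1], [0, 0, 0], -1],
    [[0, 0, 1], [0, 0, 0], -1]
  ]
}}

```text
time: 25.45
ee_pos: [505.1, 259.6, 110.0]
tool_rot: [0.009, 1.0, 0.0, -0.001]
force: [-0.2, -1.0, -1.6]
finger_gap: 0.175
grip_force: 60.0
```

Emit:
{"op": "jog_arm", "data": {
  "deltas": [
    [[0, 0, 0.5], [0, 0, 0], -1],
    [[0, 0, 0.5], [0, 0, 0], -1]
  ]
}}

```text
time: 25.65
ee_pos: [505.2, 259.6, 109.7]
tool_rot: [0.009, 1.0, 0.0, -0.0]
force: [-0.7, -0.3, 1.7]
finger_gap: 0.174
grip_force: 60.5
```

Emit:
{"op": "jog_arm", "data": {
  "deltas": [
    [[0, 0, 0.5], [0, 0, 0], -1],
    [[0, 0, 0.5], [0, 0, 0], -1]
  ]
}}

```text
time: 25.85
ee_pos: [505.2, 259.6, 109.5]
tool_rot: [0.009, 1.0, 0.0, -0.0]
force: [-3.2, -0.8, 7.3]
finger_gap: 0.171
grip_force: 61.6
```

Emit:
{"op": "jog_arm", "data": {
  "deltas": [
    [[0, 0, -0.4], [0, 0, 0], -1],
    [[0, 0, -0.4], [0, 0, 0], -0.62],
    [[0, 0, -0.4], [0, 0, 0], -0.58],
    [[0, 0, -0.4], [0, 0, 0], -0.5],
    [[0, 0, -0.4], [0, 0, 0], -0.3],
    [[0, 0, -0.4], [0, 0, 0], 0],
    [[0, 0, -0.4], [0, 0, 0], 0.2],
    [[0, 0, -0.4], [0, 0, 0], 0.2],
    [[0, 0, -0.4], [0, 0, 0], 0.2],
    [[0, 0, -0.4], [0, 0, 0], 0.2]
  ]
}}

```text
time: 26.85
ee_pos: [505.1, 259.6, 109.3]
tool_rot: [0.009, 1.0, 0.0, -0.001]
force: [-0.5, 0.0, 0.1]
finger_gap: 0.605
grip_force: 0.0
```

Emit:
{"op": "jog_arm", "data": {
  "deltas": [
    [[0, 0, -20], [0, 0, 0], 0.2],
    [[0, 0, -50], [0, 0, 0], 0.2],
    [[0, 0, -90], [0, 0, 0], 0.2],
    [[0, 0, -130], [0, 0, 0], 0.2],
    [[-20, 0, -160], [0, 0, 0], 0.2],
    [[-20, 0, -160], [0, 0, 0], 0.2],
    [[-20, 0, -160], [0, 0, 0], 0.2],
    [[-20, 0, -160], [0, 0, 0], 0.2]
  ]
}}

```text
time: 27.65
ee_pos: [524.6, 259.0, 268.3]
tool_rot: [0.009, 1.0, 0.0, -0.001]
force: [-0.1, -0.1, 0.1]
finger_gap: 0.599
grip_force: 0.0
```

```bash
python3 - <<'E'
from h import *
s=stat(); c=cap('wrist'); cv2.imwrite('pics/w6.png',c['img']); W=pts(c); hsv=cv2.cvtColor(c['img'],cv2.COLOR_BGR2HSV)
m=((cv2.inRange(hsv,(100,100,40),(135,255,255))>0)&(W[...,2]>54)&(W[...,2]<72)); P=W[m]; print(len(P),cv2.minAreaRect(P[:,:2].astype(np.float32)),P[:,2].mean(),np.polyfit(P[:,0],P[:,2],1))
sad=(W[...,2]>63)&(W[...,2]<75)&~m&(abs(W[...,1]-260)<25); Q=W[sad]
for a,b in((420,470),(530,570)):
    q=Q[(Q[:,0]>a)&(Q[:,0]<b)]; print('saddle',len(q),q.min(0),q.max(0))
sh=(W[...,2]>40)&(W[...,2]<62)&(W[...,0]>575)&(W[...,0]<660)&(W[...,1]>230)&(W[...,1]<285); Q=W[sh]; print(len(Q),np.polyfit(Q[:,0],Q[:,1],1),Q.mean(0))
E
```

```text
t 27.65 p [524.6 259.  268.3] F [-0.1 -0.1  0.1] T [0.03 0.02 0.02] gap 0.599 grip 0.0 j [0.32 0.38 0.03 1.22 0.   0.34]
2150 ((493.6376647949219, 260.9485778808594), (15.427301406860352, 89.25261688232422), 89.3758773803711) 61.65763927889324 [4.73526468e-04 6.14249989e+01]
saddle 292 [431.56759048 247.71521455  63.0028698 ] [439.92628938 279.31975714  72.8709127 ]
saddle 245 [545.31928308 245.46734792  63.05859076] [554.11264406 277.69072335  72.42856922]
731 [-1.55119577e-02  2.68792683e+02] [616.25622368 259.23334254  52.90901473]
```

View pics/w6.png

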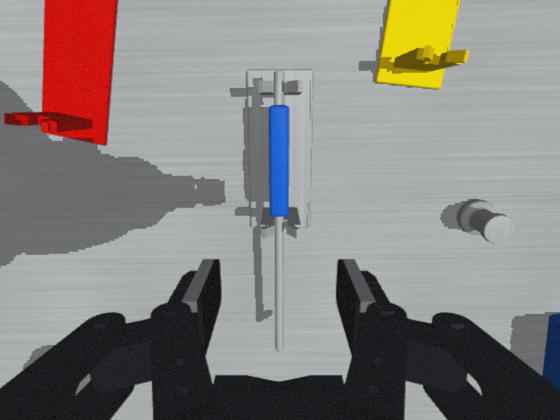

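The rod lies level between both saddles, with its handle at (279,160) and z of about 61.7 as at the start. The tray was at its stop and the gripper is clear, so I'm handing in.

```bash
python3 -c "
from cell import job; print(job.close_job())"
```

```text
the job is handed in; nothing more can be done
None
```

The job is handed in at about 28 s of the 72 s allowed: the tray is drawn out to its stop (the measured force peaked near 20 N) and the rod is unhooked and back in both saddles, with the bottle, beaker and plug untouched.

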